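Swap three mixed-up parts back to their own castings

TASK

The three loose parts lie in the wrong totes: put the brake piston in the recess of the tote with the brake caliper, the ribbed pulley in that of the tote with the alternator, and the three-eared pipe elbow in that of the tote with the turbocharger. Each recess takes only one part, so the clear near half of the rubber mat is free to park one on the way. Set every part down, do not drop it, so that it stands upright and flat on the floor of its recess, and do not knock the spray can or the jar on the mat.

Things in the scene. Friction and masses are not known exactly. Their poses are not given: they have to be found in the camera images.
- piston: Brake caliper piston: bright steel cup, plain cylinder 48 mm across and 54 mm tall, wall 5 mm, open end up, dark groove near the top; about 0.24 kg. Origin at the centre of its underside, z up. It stands in the recess of a wrong tote at the start.
- pulley: Alternator pulley: steel wheel lying on its flat face, 62 mm across and 40 mm tall, V ribs round its side, recessed top face with a hub and a 17 mm hole; about 0.38 kg. Origin at the centre of its underside, z up. In the recess of a wrong tote at the start.
- elbow: Turbo outlet elbow, dark iron, 0.45 kg: flange 10 mm thick with three ears (within 35 mm of its axis), a pipe 40 mm wide rising on the axis and bending to the elbow's own +x, mouth 39 mm out; 80 mm tall. Origin: centre of the flange's underside, z up. Fingers closing along its y clear the bend. Starts in a wrong tote's recess, its x within 1.2 rad of the tote's x.
- caliper_tote: Open grey tote 300 x 200 x 60 mm, walls and floor 5 mm, fixed; origin at the centre of its underside, x along its 300 mm side, away from the robot. Far half (x 20 to 140 mm): dark iron brake caliper, 125 mm tall, a boss with an empty bore facing up, two fingers over it. Near half: black foam with one recess 90 x 90 mm, 6 mm deep, centred at x -75, y 0 mm, its floor at z 5 mm.
- alternator_tote: Open grey tote 300 x 200 x 60 mm, walls and floor 5 mm, fixed; origin at the centre of its underside, x along its 300 mm side, away from the robot. Far half (x 20 to 140 mm): alternator, round aluminium body with vent slots, bare shaft up, 141 mm tall. Near half: black foam with one recess 90 x 90 mm, 6 mm deep, centred at x -75, y 0 mm, its floor at z 5 mm.
- turbo_tote: Open grey tote 300 x 200 x 60 mm, walls and floor 5 mm, fixed; origin at the centre of its underside, x along its 300 mm side, away from the robot. Far half (x 20 to 145 mm): turbocharger, 125 mm tall, two snail housings side by side, one aluminium, one dark iron. Near half: black foam with one recess 90 x 90 mm, 6 mm deep, centred at x -75, y 0 mm, its floor at z 5 mm.
- mat: Black rubber mat, 280 x 190 x 4 mm, fixed flat on the bench; origin at the centre of its underside, x along its 280 mm side (away from the robot); its top is at z = 4 mm. Its near half (x from -140 to 20 mm) is clear and free for parking a part; the spray can and the jar stand on its far half.
- spray_can: Spray can, grey with a pale band and a white cap, 55 mm across and 165 mm tall, standing on the far half of the mat; origin at the centre of its underside, z up. Leave it where it stands.
- jar: Small closed pale jar with a wide screw cap, 60 mm across and 75 mm tall, standing on the far half of the mat; origin at the centre of its underside, z up. Leave it where it stands.
Not all that is in view belongs to the job. There is more than one size of the elbow; the one meant has the size given above.

How it is judged (in metres and radians):
At the end, for the whole second after the job is handed in: Piston in the recess of the caliper tote, pulley in that of the alternator tote, elbow in that of the turbo tote: each on the recess floor (within 3 mm), its axis within 18 mm (piston 23 mm) of the recess centre along both tote axes, upright within 0.08 rad and at rest (x of piston in the frame of caliper_tote between -0.098 and -0.052 m and y of piston in the frame of caliper_tote between -0.023 and 0.023 m and z of piston in the frame of caliper_tote between 0.002 and 0.008 m and angle between each of piston, pulley, elbow's own z axis and vertical below 0.08 rad and linear speed of each of piston, pulley, elbow below 0.02 m/s and angular speed of each of piston, pulley, elbow below 0.2 rad/s and x of pulley in the frame of alternator_tote between -0.093 and -0.057 m and y of pulley in the frame of alternator_tote between -0.018 and 0.018 m and z of pulley in the frame of alternator_tote between 0.002 and 0.008 m and x of elbow in the frame of turbo_tote between -0.093 and -0.057 m and y of elbow in the frame of turbo_tote between -0.018 and 0.018 m and z of elbow in the frame of turbo_tote between 0.002 and 0.008 m); the robot touches nothing.
It fails at once if the spray can is knocked or pushed away (more than 25 mm, or tipped by more than 0.3 rad) (distance of spray_can from where it was at the start of the episode above 0.025 m or angle between spray_can's own z axis and vertical above 0.3 rad).
It fails at once if the jar is knocked or pushed away (more than 25 mm, or tipped by more than 0.3 rad) (distance of jar from where it was at the start of the episode above 0.025 m or angle between jar's own z axis and vertical above 0.3 rad).
It fails at once if a part is dropped: out of the fingers it falls faster than 0.7 m/s (from about 25 mm or more) ((contact force between piston and the fingers below 0.3 N and linear speed of piston above 0.7 m/s) or (contact force between pulley and the fingers below 0.3 N and linear speed of pulley above 0.7 m/s) or (contact force between elbow and the fingers below 0.3 N and linear speed of elbow above 0.7 m/s)).
It also fails if it takes over 112 s, if anything falls off the work surface, if the arm or the gripper's body presses on something with over 40 N, if the wrist force passes 120 N, or if a joint passes its speed limit or range.

ROBOT

A 7-joint arm with a two-finger parallel gripper is mounted at the origin on the work surface. World frame = base frame: x ahead of the robot, y to its left, z up, the work surface at z = 0. Lengths are in mm, angles in rad, forces in N, time in s.
With the tool pointing down it reaches from about 375 to 925 mm from the base axis. Payload 3.1 kg.
Tool frame: the origin (TCP) lies midway between the tips of the shut fingers; the grasp point (between the pads) lies ctrl.tcp_to_grasp behind it (ctrl.tcp_to_grasp is the distance from the TCP to the grasp point, in mm); z points along the fingers, y is the direction in which the jaws open and shut (so a half turn about z gives the same grasp; the last joint's range is limited). The gripper opens to 85 mm and grips with 20 to 120 N. Pads are 22 mm wide; open, the fingers measure 114 mm over their backs; the gripper's body (76 mm by 85 mm) begins 54 mm behind the grasp point. The pads swing forward as they close: fully open they stand 13 mm farther back than shut.
Start: joints at [1.033, 0.383, 0.044, 1.598, -0.018, 1.161, -0.05], TCP at [276.762, -588.138, 231.269] pointing down, gripper open.
Joint ranges: [-2.61, 2.61], [-0.41, 2.15], [-1.48, 1.57], [0, 2.5], [-1.57, 4.71], [0.05, 1.97], [-2.85, 2.85]. Speed limits (rad/s): [2.79, 2.79, 3.14, 3.14, 3.14, 3.14, 3.14].

INTERFACE

Orientations are given as a rotation vector (axis times angle).
In Python, from cell import ctrl, viewer, job_done, spot_in gives the robot as it stands. Calls block until the motion is done:
- ctrl.goto(position, orientation): joint-space move of the TCP to a pose.
- ctrl.move_l(position, vel=150, rot=None, threshold=None): straight line of the TCP; rot=None keeps the orientation; vel is the mean speed in mm/s. With threshold (N) it stops when the force on the tool has changed by that much, and returns True; else False.
- ctrl.goto_joints(angles): joint-space move.
- ctrl.grip(opening, grip_force=None): opening from 0.0 (shut) to 1.0 (fully open); grip_force is the grip in N (None keeps the last); returns when the fingers have stopped.
- ctrl.hold(seconds).
- ctrl.ik(position, orientation): joint angles nearest the present ones, or None.
- viewer.read_camera(name): name is "scene" or "side" or "wrist"; returns (picture, depth): 400x640x3 uint8, red, green, blue; 400x640 float32, mm along the optical axis (not along the pixel's ray), 0 where there is no reading.
- viewer.camera_info(name): a dict with "fovy" (degrees; the focal length in pixels is half the picture's height over the tangent of half this angle, whatever the lens; pixels are square), "cx", "cy" (the principal point, pixels), "R" (3x3) and "t" (3): a world point X has camera coordinates R X + t. Camera axes: x right, y down, z forward; pixel columns grow to the right and rows downward; lengths in mm; the calibration is good to about 2 mm. The wrist camera is an equidistant fisheye: a pixel r from the principal point sees the ray r / f radians off the axis. A picture is of the moment at which its call begins: read the wrist's pose just before it. camera_info takes no time and is no camera call; for the wrist camera it gives the pose at the moment of the call.
A pose or a line that the arm cannot do raises ctrl.IKError and nothing moves.
- job_done(): hands the job in, once; it reports no verdict.
Trained networks look in the newest picture that a camera, given by its name, has taken for a name from the list of things; names that differ only in an ending like _2 or _b are one class to them, and where a whole thing is asked for, a point or a joint stands for the part that bears it (a point fixed in the world has none). Each returns a list of dicts, best first, with "conf" (0 to 1); they miss things now and then, are a little off and sometimes report something else, mostly with a low value. They report only what shows in the picture. A call takes as long as a camera call. They do not tell look-alikes from the thing itself.
- spot_in(camera, thing): "bbox" ([left, top, right, bottom] in pixels, round what is visible of it).
Readings, each from a call of its own:
- ctrl.get_clock(): time.
- ctrl.get_joints(): joint angles.
- ctrl.get_dq(): joint speeds.
- ctrl.get_joint_torque(): joint torques, N m.
- ctrl.get_ee_pos(): TCP position.
- ctrl.get_tool_rot(): TCP orientation.
- ctrl.get_force(): force on the tool from outside, world axes, zero at the start.
- ctrl.get_ft_torque(): the same for the moment, N m.
- ctrl.get_width(): opening from 0.0 (shut) to 1.0 (fully open).
Only numpy, scipy, OpenCV 4.12 (cv2) and the standard library are available. Lean on these libraries where they do the work, as an engineer would, in place of code of your own. Each camera call takes 0.05 s, during which the arm holds its last target.

## Working session

There is one attempt and no reset: what is moved stays moved. The work goes in short steps, each a Python script; the robot and the scene stay as the last script left them, time stands still between calls to the robot, and variables do not carry over. Pictures are saved under pics/ and viewed, and the job is handed in when it is done.

```bash
ls; mkdir -p pics; python3 - <<'E'
from cell import ctrl,viewer,spot_in
import cv2
for n in ["scene","side","wrist"]:
    p,d=viewer.read_camera(n); cv2.imwrite(f"pics/{n}0.png",p[:,:,::-1])
    print(n,viewer.camera_info(n))
    for t in ["piston","pulley","elbow","caliper_tote","alternator_tote","turbo_tote","mat","spray_can","jar"]:
        print(n,t,[(x['bbox'],round(x['conf'],2)) for x in spot_in(n,t)])
print(ctrl.get_clock(),ctrl.tcp_to_grasp,ctrl.get_tool_rot())
E
```

```text
pics
scene {'fovy': 53.67654585801097, 'cx': 319.48889692664017, 'cy': 199.1972986373846, 'R': array([[-0.61822598,  0.78597567,  0.00623583],
       [ 0.5259555 ,  0.41957118, -0.73981811],
       [-0.58409541, -0.454095  , -0.67277803]]), 't': array([ 292.27050609, -176.30180843, 1291.55214831])}
scene piston [([348.3, 229.0, 370.2, 259.4], 0.84)]
scene pulley [([267.2, 193.9, 291.1, 218.3], 0.94)]
scene elbow [([260.5, 196.4, 410.4, 338.7], 0.7), ([207.2, 144.0, 240.6, 181.9], 0.62), ([289.3, 118.5, 303.6, 135.4], 0.43), ([181.5, 166.1, 328.2, 288.4], 0.22)]
scene caliper_tote [([137.0, 134.3, 270.3, 225.3], 0.84)]
scene alternator_tote [([258.9, 197.7, 410.9, 339.2], 0.63)]
scene turbo_tote [([182.1, 163.5, 327.4, 288.2], 0.79)]
scene mat [([350.9, 267.9, 495.7, 399.0], 0.72), ([213.6, 144.8, 238.7, 181.7], 0.49)]
scene spray_can [([373.7, 292.2, 413.2, 367.0], 0.82), ([133.7, 134.2, 270.8, 228.5], 0.3)]
scene jar [([415.3, 353.7, 455.5, 400.0], 0.67)]
side {'fovy': 52.56576685072852, 'cx': 316.23502143531874, 'cy': 205.00417772831634, 'R': array([[-0.82946989, -0.55821537, -0.01
[... 679 characters left out ...]
, 166.4, 275.4], 0.71)]
side jar [([82.0, 256.9, 124.2, 304.4], 0.81)]
wrist {'fovy': 65.70646984690485, 'cx': 313.8819132636127, 'cy': 202.0283480301541, 'R': array([[ 4.25598013e-01, -9.04912330e-01, -8.16790666e-05],
       [-8.56019019e-01, -4.02631795e-01,  3.24220722e-01],
       [-2.93424216e-01, -1.37917776e-01, -9.45981457e-01]]), 't': array([-650.32824187,  -41.18409212,  381.00228286])}
wrist piston []
wrist pulley []
wrist elbow [([99.2, 149.3, 128.5, 179.3], 0.76)]
wrist caliper_tote [([143.1, 1.6, 269.5, 34.7], 0.74)]
wrist alternator_tote []
wrist turbo_tote []
wrist mat []
wrist spray_can []
wrist jar []
1.5 18.700000000000003 [-3.06589559e+00 -6.85354297e-01  1.02779544e-05]
```

View pics/scene0.png

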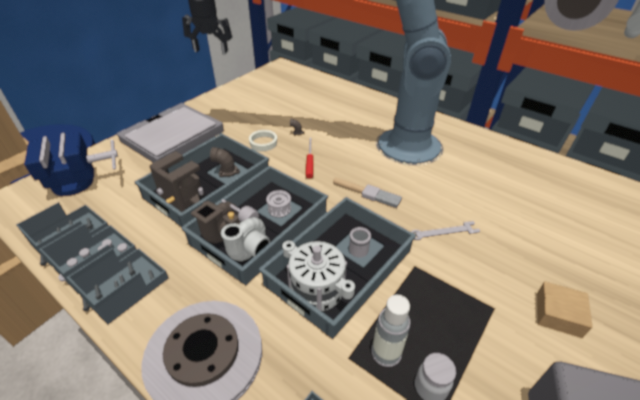

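View pics/side0.png

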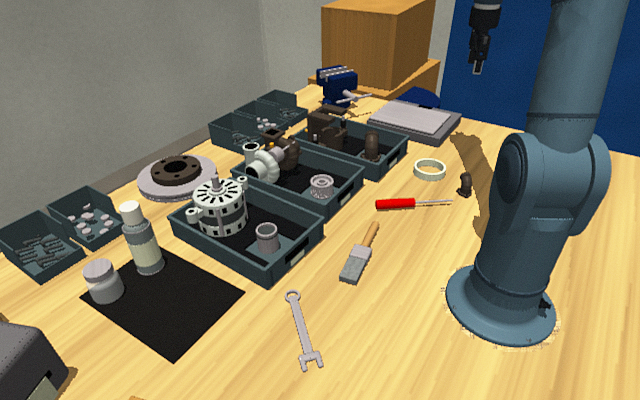

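View pics/wrist0.png

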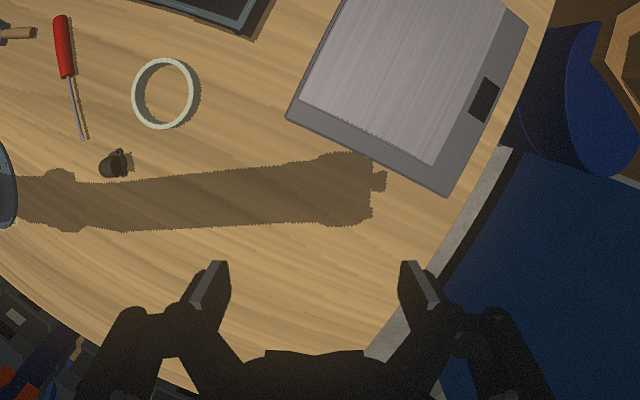

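The elbow is in the caliper tote (scene 224,160; the small one on the bench at 297,127 is a decoy). The pulley is in the turbo tote (278,205) and the piston in the alternator tote (360,243). Next I'll build a top-down height map from depth.

```bash
cat > h.py <<'E'
import numpy as np,cv2
from cell import ctrl,viewer,spot_in
def cloud(n):
    i=viewer.camera_info(n); p,d=viewer.read_camera(n)
    R=np.array(i['R']);t=np.array(i['t']); f=200/np.tan(np.radians(i['fovy']/2))
    v,u=np.mgrid[0:400,0:640]
    if n=='wrist':
        dx=u-i['cx'];dy=v-i['cy'];r=np.hypot(dx,dy)+1e-9;th=r/f
        s=np.tan(np.minimum(th,1.4))/r; X=dx*s;Y=dy*s
        ok=(d>0)&(th<1.2)
    else:
        X=(u-i['cx'])/f;Y=(v-i['cy'])/f; ok=d>0
    P=np.stack([X*d,Y*d,d],-1); W=(P-t)@R
    return p,W,ok
def project(n,X):
    i=viewer.camera_info(n);c=np.array(i['R'])@np.array(X)+i['t'];f=200/np.tan(np.radians(i['fovy']/2))
    return f*c[0]/c[2]+i['cx'],f*c[1]/c[2]+i['cy']
E
python3 - <<'E'
from h import *
x0,x1,y0,y1=200,1000,-600,500
for n in ["scene","side"]:
    p,W,ok=cloud(n); np.savez(f"{n}.npz",p=p,W=W,ok=ok)
    H=np.full((800,1100),-50.);C=np.zeros((800,1100,3),np.uint8)
    q=W[ok];c=p[ok]
    o=np.argsort(q[:,2]);q=q[o];c=c[o]
    ix=(x1-q[:,0]).astype(int);iy=(y1-q[:,1]).astype(int)
    m=(ix>=0)&(ix<800)&(iy>=0)&(iy<1100)
    H[ix[m],iy[m]]=q[m,2];C[ix[m],iy[m]]=c[m]
    k=np.ones((3,3));H=cv2.dilate(H,k)
    im=cv2.applyColorMap(np.clip((H+10)*1.6,0,255).astype(np.uint8),cv2.COLORMAP_JET)
    cv2.imwrite(f"pics/top_{n}.png",cv2.resize(im,(800,582),interpolation=cv2.INTER_NEAREST))
    b=q[(abs(q[:,2])<8)&(q[:,0]>250)&(q[:,0]<500)&(abs(q[:,1])<300)];print(n,np.median(b[:,2]))
E
```

```text
scene 0.7807647278639464
side 0.5374213939467533
```

View pics/top_scene.png

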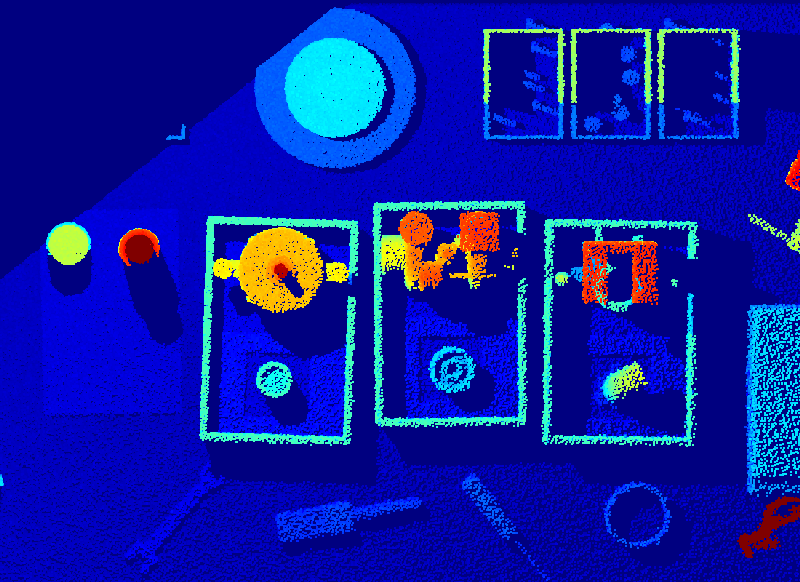

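View pics/top_side.png

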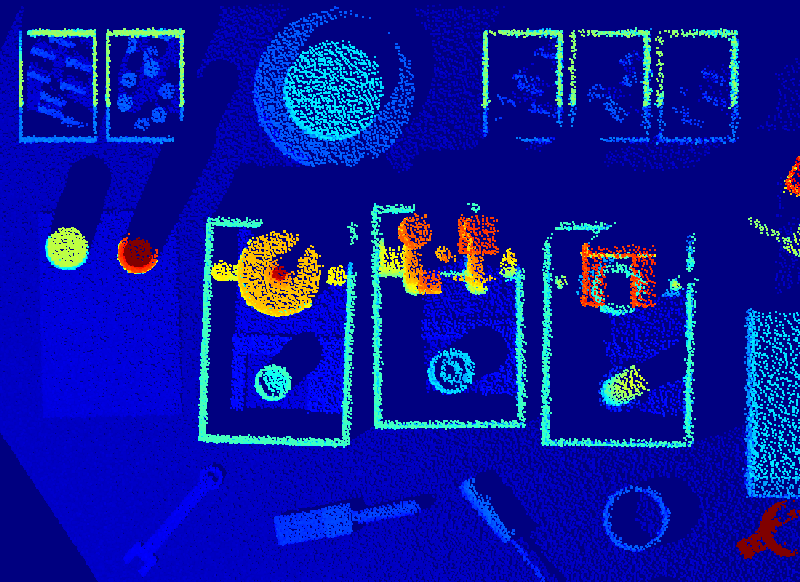

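```bash
cat > fit.py <<'E'
from h import *
from scipy.optimize import least_squares
D={n:np.load(n+'.npz') for n in("scene","side")}
def px(u,v): return 1000-v*1.375,500-u*1.375
T={}
for name,(u,v) in dict(alternator=(279,330),turbo=(450,315),caliper=(619,332)).items():
    cx,cy=px(u,v)
    for sel in (("scene",),("side",),("scene","side")):
        q=np.concatenate([D[n]['W'][D[n]['ok']] for n in sel])
        q=q[(abs(q[:,2]-60)<4)&(abs(q[:,0]-cx)<175)&(abs(q[:,1]-cy)<120)]
        def res(p):
            c,s=np.cos(p[2]),np.sin(p[2]);d=q[:,:2]-p[:2]
            x=abs(d@[c,s]);y=abs(d@[-s,c])
            # rim centreline 147.5 x 97.5
            a=np.where(x<150, abs(y-97.5),99);b=np.where(y<100,abs(x-147.5),99)
            return np.minimum(np.minimum(a,b),12)
        r=least_squares(res,[cx,cy,0],loss='soft_l1',f_scale=2,diff_step=1e-4)
        p=r.x; c,s=np.cos(p[2]),np.sin(p[2])
        print(name,sel,p.round(3),'med res',np.median(res(p)).round(2),'zrim',np.median(q[:,2]).round(1),'recess',(p[0]-75*c).round(1),(p[1]-75*s).round(1))
    T[name]=p
    for n in D:
        q=D[n]['W'][D[n]['ok']];d=q[:,:2]-p[:2];x=d@[c,s];y=d@[-s,c]
        m=(abs(x+75)<45)&(abs(y)<45)&(q[:,2]>18)
        q=q[m];print(' part top',n,len(q),np.percentile(q[:,2],[50,95,99]).round(1))
        zt=dict(alternator=59,turbo=45,caliper=85)[name]
        if name!='caliper':
            a=q[(q[:,2]>zt-5)][:,:2]; R0=dict(alternator=24,turbo=31)[name]
            t=a[:,:2]
            # enclosing: fit outer circle with fixed radius via upper-percentile envelope
            ce=least_squares(lambda o:np.maximum(np.linalg.norm(t-o,axis=1)-R0,0)*5+np.where(abs(np.linalg.norm(t-o,axis=1)-R0)<0,0,0),t.mean(0)).x
            h=cv2.minEnclosingCircle(t.astype(np.float32))
            print('  circ',ce.round(1),h, 'bbox mid',((t.max(0)+t.min(0))/2).round(1),np.ptp(t,axis=0).round(1))
        else:
            for lo,hi in((14,24),(24,40),(40,60),(60,75),(75,90)):
                a=q[(q[:,2]>lo)&(q[:,2]<hi)]
                if len(a)>3: print('  ',lo,hi,len(a),a.mean(0).round(1),a.min(0).round(1),a.max(0).round(1))
np.savez('totes.npz',**T)
for n in D:
    q=D[n]['W'][D[n]['ok']]
    for nm,(u,v),lo in(("jar",(68,245),65),("can",(138,248),150)):
        c=px(u,v);a=q[(abs(q[:,0]-c[0])<40)&(abs(q[:,1]-c[1])<40)&(q[:,2]>lo)];print(n,nm,len(a),((a.max(0)+a.min(0))/2).round(1),np.ptp(a,axis=0).round(1))
    a=q[(q[:,2]>2.5)&(q[:,2]<8)&(q[:,1]>220)&(q[:,1]<480)&(q[:,0]>400)&(q[:,0]<720)]
    print(n,'mat',np.percentile(a,[3,50,97],axis=0).round(0))
E
python3 fit.py
```

```text
alternator ('scene',) [ 5.47338e+02  1.17545e+02 -3.50000e-02] med res 2.7 zrim 59.8 recess 472.4 120.2
alternator ('side',) [ 5.42306e+02  1.19488e+02 -3.60000e-02] med res 3.01 zrim 59.7 recess 467.4 122.2
alternator ('scene', 'side') [ 5.45405e+02  1.18418e+02 -3.60000e-02] med res 3.23 zrim 59.8 recess 470.5 121.1
 part top scene 476 [51.8 59.5 60.8]
  circ [478.5 123.7] ((478.4658203125, 123.82901763916016), 24.192724227905273) bbox mid [478.3 122.9] [47.9 46.5]
 part top side 532 [51.4 59.6 60.7]
  circ [474.6 124.8] ((473.8215026855469, 124.24517822265625), 25.315759658813477) bbox mid [475.2 124.9] [47.6 48. ]
turbo ('scene',) [ 5.69892e+02 -1.17489e+02  9.00000e-03] med res 2.81 zrim 59.9 recess 494.9 -118.2
turbo ('side',) [ 5.64452e+02 -1.15701e+02  1.00000e-02] med res 3.05 zrim 59.8 recess 489.5 -116.4
turbo ('scene', 'side') [ 5.68193e+02 -1.16813e+02  9.00000e-03] med res 3.24 zrim 59.9 recess 493.2 -117.5
 part top scene 446 [40.4 46.2 47.2]
  circ [ 492.3 -121.6] ((493.4382019042969, -122.74585723876953), 32.871673583984375) bbox mid [ 493.3 -120.9] [61.4 62.1]
 part
[... 983 characters left out ...]
 444.7 -353.2   18.4] [ 485.  -324.6   23.5]
   24 40 66 [ 455.9 -334.8   32.2] [ 443.5 -355.1   24.1] [ 476.3 -324.2   39.7]
   40 60 97 [ 459.3 -338.3   51. ] [ 444.7 -364.9   40.1] [ 484.2 -327.4   60. ]
   60 75 108 [ 466.  -351.9   68.1] [ 447.5 -392.    60.4] [ 497.9 -332.9   75. ]
   75 90 75 [ 473.9 -366.8   79.4] [ 455.  -389.2   75.1] [ 494.  -347.6   85. ]
scene jar 867 [664.3 406.   74. ] [52.9 52.6 17.6]
scene can 476 [657.7 308.8 160.8] [36.9 36.8 21.5]
scene mat [[437. 258.   3.]
 [552. 355.   4.]
 [706. 439.   7.]]
side jar 585 [660.7 407.4  73.3] [53.3 53.7 16.4]
side can 334 [654.2 310.7 160.8] [38.6 36.8 21.2]
side mat [[434. 259.   3.]
 [533. 359.   4.]
 [682. 441.   6.]]
```

Both cameras agree to about 4 mm. Next I'll hover the wrist camera over each recess to refine these positions.

```bash
cat >> h.py <<'E'
def rv(yaw): # tool x along world yaw, pointing down
    return np.array([np.cos(yaw/2),np.sin(yaw/2),0])*np.pi
E
python3 - <<'E'
from h import *
i=viewer.camera_info('wrist'); C=-np.array(i['R']).T@i['t']
from scipy.spatial.transform import Rotation as Ro
print('cam in tool',Ro.from_rotvec(ctrl.get_tool_rot()).inv().apply(C-ctrl.get_ee_pos()))
for n,p in dict(cal=(466,-347),tur=(492,-119),alt=(474,122),mat=(490,350)).items():
    for y in(-1,0,.0001,np.pi,-np.pi/2,1.57):
        for z in (10,240):
            q=ctrl.ik([*p,z],rv(y)); print(n,round(y,2),z,None if q is None else np.round(q,2))
E
```

```text
cam in tool [  84.43351089    0.36200442 -142.42911061]
cal -1 10 [ 0.45  0.55  0.15  1.91 -0.12  0.7  -1.91]
cal -1 240 [ 0.49  0.25  0.09  1.76 -0.02  1.13 -1.98]
cal 0 10 [ 0.58  0.54 -0.02  1.9   0.01  0.7  -1.01]
cal 0 240 [ 0.6   0.25 -0.03  1.76  0.01  1.14 -1.01]
cal 0.0 10 [ 0.58  0.54 -0.02  1.9   0.01  0.7  -1.01]
cal 0.0 240 [ 0.6   0.25 -0.03  1.76  0.01  1.14 -1.01]
cal 3.14 10 [ 0.96  0.59 -0.47  1.88  0.38  0.76  1.84]
cal 3.14 240 [ 0.99  0.29 -0.49  1.74  0.15  1.15  2.02]
cal -1.57 10 [ 0.37  0.55  0.24  1.91 -0.19  0.7  -2.42]
cal -1.57 240 [ 0.42  0.25  0.17  1.77 -0.05  1.13 -2.53]
cal 1.57 10 [ 0.76  0.56 -0.23  1.89  0.19  0.72  0.42]
cal 1.57 240 [ 0.8   0.26 -0.27  1.75  0.08  1.14  0.51]
tur -1 10 [ 0.19  0.44 -0.04  2.08  0.03  0.62 -2.44]
tur -1 240 [ 0.35  0.11 -0.2   1.92  0.03  1.11 -2.44]
tur 0 10 [ 0.34  0.45 -0.21  2.07  0.15  0.64 -1.55]
tur 0 240 [ 0.42  0.12 -0.28  1.92  0.04  1.11 -1.45]
tur 0.0 10 [ 0.34  0.45 -0.21  2.07  0.15  0.64 -1.55]
tur 0.0 240 [ 0.42  0.12 -0.28  1.92  0.04  1.11 -1.45]
tur 3.14 10 [ 0.61  0.5  -0.52  2.06  0.39  0.68 
[... 927 characters left out ...]
4 -0.83  1.93  0.11  1.12 -0.43]
mat -1 10 [ 0.2   1.06 -1.26  1.81  1.11  1.18  2.28]
mat -1 240 [ 0.22  0.6  -1.24  1.67  0.59  1.31  2.59]
mat 0 10 [-0.14  0.69 -0.69  1.82  0.58  0.84 -2.69]
mat 0 240 [ 0.16  0.52 -1.12  1.67  0.49  1.26 -2.63]
mat 0.0 10 [-0.14  0.69 -0.69  1.82  0.58  0.84 -2.69]
mat 0.0 240 [ 0.16  0.52 -1.12  1.67  0.49  1.26 -2.63]
mat 3.14 10 [-0.02  0.77 -0.87  1.81  0.74  0.92  0.35]
mat 3.14 240 [ 0.23  0.61 -1.26  1.67  0.6   1.32  0.43]
mat -1.57 10 [ 0.2   1.06 -1.26  1.81  1.11  1.18  1.71]
mat -1.57 240 [ 0.22  0.6  -1.24  1.67  0.59  1.31  2.02]
mat 1.57 10 [-0.01  0.77 -0.87  1.81  0.74  0.92 -1.23]
mat 1.57 240 [ 0.17  0.54 -1.14  1.67  0.51  1.27 -1.07]
```

```bash
python3 - <<'E'
from h import *
for n,p in dict(cal=(466,-347,230),tur=(492,-119,220),alt=(474,122,220)).items():
    ctrl.goto(list(p),rv(np.pi)); ctrl.hold(0.2)
    im,W,ok=cloud('wrist'); np.savez(f"w_{n}.npz",p=im,W=W,ok=ok); cv2.imwrite(f"pics/w_{n}.png",im[:,:,::-1])
    print(n,ctrl.get_clock(),np.round(ctrl.get_ee_pos(),1),np.round(ctrl.get_joints(),2))
E
python3 -c "
import cv2,numpy as np
cv2.imwrite('pics/w3.png',np.vstack([cv2.resize(cv2.imread(f'pics/w_{n}.png'),(480,300)) for n in('cal','tur')]))"
```

```text
cal 3.6417 [ 465.7 -347.5  229.9] [ 0.99  0.3  -0.49  1.75  0.15  1.13  2.02]
tur 4.8083 [ 492.  -121.   219.9] [ 0.75  0.18 -0.65  1.92  0.12  1.08  1.63]
alt 6.0167 [474.5 120.2 219.8] [ 0.46  0.17 -0.85  1.95  0.14  1.08  1.12]
```

View pics/w3.png

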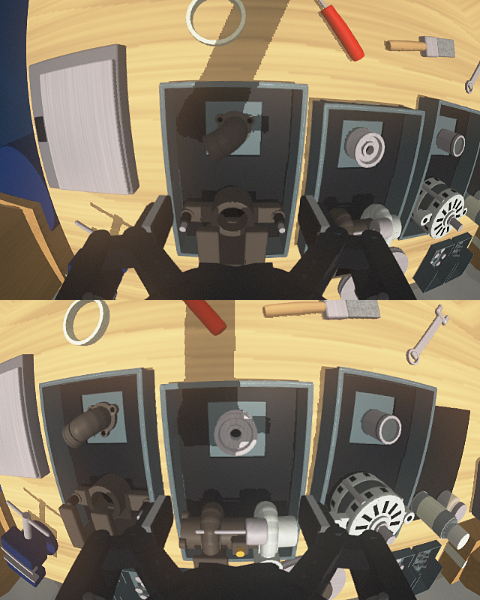

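View pics/w_alt.png

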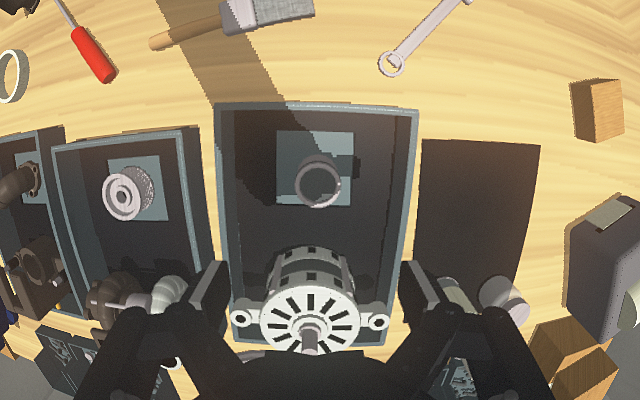

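Each part stands in a light recess, with the tote rims visible. Now I'll refit from the wrist depth.

```bash
cat > fitw.py <<'E'
from h import *
from scipy.optimize import least_squares
T0=dict(alt=(545,119.5,-.036,59,24),tur=(567,-116.6,.01,45,31),cal=(541.7,-350,-.013,0,0))
for n,(cx,cy,th,zt,R0) in T0.items():
    D=np.load(f'w_{n}.npz');q0=D['W'][D['ok']]
    b=q0[(abs(q0[:,2])<10)&(q0[:,0]<390)&(q0[:,0]>300)&(abs(q0[:,1]-cy)<80)];print(n,'bench z',np.median(b[:,2]).round(1))
    q=q0[(abs(q0[:,2]-60)<5)&(q0[:,0]-cx<20)&(q0[:,0]>cx-175)&(abs(q0[:,1]-cy)<120)]
    q=q[(abs(q[:,1]-cy)>80)|(q[:,0]<cx-130)]
    def res(p):
        c,s=np.cos(p[2]),np.sin(p[2]);d=q[:,:2]-p[:2]
        x=d@[c,s];y=abs(d@[-s,c])
        return np.minimum(np.minimum(abs(y-97.5),abs(x+147.5)),12)
    r=least_squares(res,[cx,cy,th],loss='soft_l1',f_scale=2,diff_step=1e-4);p=r.x
    c,s=np.cos(p[2]),np.sin(p[2])
    print(n,len(q),p.round(3),'res',np.median(res(p)).round(2),'recess',(p[0]-75*c).round(1),(p[1]-75*s).round(1),'z',np.median(q[:,2]).round(1))
    # light recess floor bbox
    d=q0[:,:2]-p[:2];x=d@[c,s];y=d@[-s,c]
    col=D['p'][D['ok']].astype(int)
    m=(abs(x+75)<60)&(abs(y)<60)
    f=m&(abs(q0[:,2]-5)<3.0)
    print('  recess pts x',np.percentile(x[f],[1,99]).round(1),'y',np.percentile(y[f],[1,99]).round(1),f.sum())
    q=q0[m&(q0[:,2]>14)]; print('  top',np.percentile(q[:,2],[50,95,99]).round(1))
    if R0:
        t=q[q[:,2]>zt-4][:,:2].astype(np.float32)
        ce=least_squares(lambda o:np.maximum(np.linalg.norm(t-o,axis=1)-R0,0),t.mean(0)).x
        print('  circ',cv2.minEnclosingCircle(t),ce.round(1),'bbox',((t.max(0)+t.min(0))/2).round(1),np.ptp(t,axis=0).round(1))
    else:
        for lo,hi in((7,18),(18,30),(30,40),(40,50),(50,60),(60,75),(75,90)):
            a=q0[m&(q0[:,2]>lo)&(q0[:,2]<hi)&(x>-122)]
            if lo==7:
                a=a[np.linalg.norm(a[:,:2]-[465,-346],axis=1)<38]
            if len(a)>3: print('  ',lo,hi,len(a),a.mean(0).round(1),np.percentile(a,2,axis=0).round(1),np.percentile(a,98,axis=0).round(1))
E
python3 fitw.py
python3 -c "
import cv2
i=cv2.imread('pics/w_cal.png')[100:300,200:420];cv2.imwrite('pics/elb.png',cv2.resize(i,None,fx=2.7,fy=2.7,interpolation=3))"
```

```text
alt bench z -0.1
alt 4132 [ 5.45347e+02  1.17123e+02 -3.50000e-02] res 2.12 recess 470.4 119.8 z 59.7
  recess pts x [-117.4  -28.7] y [-44.9  44.5] 3717
  top [299.  317.3 320.5]
  circ ((475.5277099609375, 119.67897033691406), 61.78221130371094) [468.6 119.2] bbox [477.5 119.6] [ 46.  120.9]
tur bench z -0.1
tur 4081 [ 5.67915e+02 -1.18362e+02  1.00000e-02] res 2.09 recess 492.9 -119.1 z 59.7
  recess pts x [-117.   -28.2] y [-44.6  45.1] 2811
  top [297.8 317.3 320.6]
  circ ((492.285888671875, -119.07648468017578), 61.42136764526367) [ 486.7 -116.2] bbox [ 492.5 -119.1] [ 61.1 120.2]
cal bench z -0.1
cal 3880 [ 5.42416e+02 -3.52288e+02 -1.30000e-02] res 2.1 recess 467.4 -351.3 z 59.7
  recess pts x [-116.8  -29. ] y [-44.8  45.3] 2586
  top [307.7 327.4 330.9]
   7 18 635 [ 452.4 -346.8   14.5] [ 440.6 -378.2    9.1] [ 478.9 -319.9   16.5]
   18 30 46 [ 449.6 -349.8   24.5] [ 446.4 -366.9   18.9] [ 456.9 -332.4   29.9]
   30 40 74 [ 449.9 -346.    35.5] [ 446.1 -363.8   30.3] [ 461.8 -330.9   39.5]
   40 50 95 [ 452.4 -344.3   45.4] [ 447.5 -364.7   40.2] [ 467.6 -331.1   49.8]
   50 60 242 [ 457.5 -344.6   55.5] [ 448.4 -367.9   50.1] [ 478.4 -332.5   59.8]
   60 75 846 [ 465.1 -358.4   68.9] [ 452.4 -390.8   60.5] [ 492.9 -339.2   74.8]
   75 90 947 [ 476.  -370.    79.4] [ 462.4 -387.7   75.2] [ 494.  -352.5   83.8]
```

View pics/elb.png

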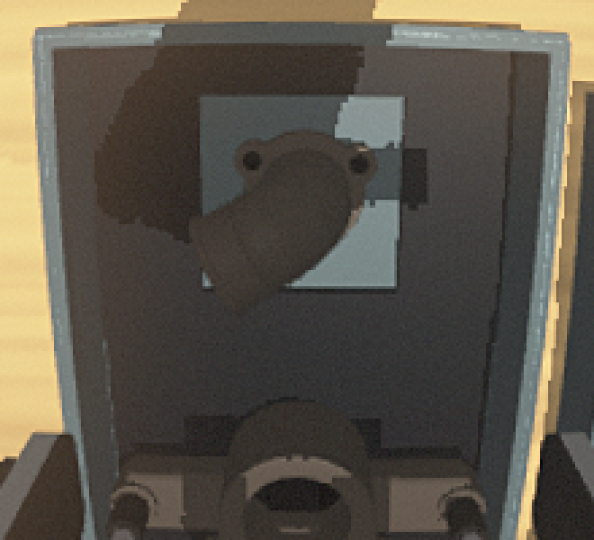

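```bash
cat > fite.py <<'E'
from h import *
from scipy.optimize import least_squares
for n,c,zt,R0 in(('alt',(475,122),59,24),('tur',(492,-120),45,31)):
    D=np.load(f'w_{n}.npz');q=D['W'][D['ok']]
    q=q[(np.linalg.norm(q[:,:2]-c,axis=1)<48)&(q[:,2]<90)]
    t=q[(q[:,2]>zt-4)][:,:2].astype(np.float32)
    s=q[(q[:,2]>16)&(q[:,2]<zt-2)][:,:2]
    ce=least_squares(lambda o:np.linalg.norm(s-o,axis=1)-R0,c,loss='soft_l1').x
    print(n,len(t),cv2.minEnclosingCircle(t),'bbox',((t.max(0)+t.min(0))/2).round(1),np.ptp(t,axis=0).round(1),'side fit',ce.round(1))
A=[]
for f,rec in(('w_cal',(467.4,-351.3)),('scene',(469.5,-349.7)),('side',(463.9,-348.1))):
    D=np.load(f+'.npz');q=D['W'][D['ok']].copy();q[:,:2]+=np.array([467.4,-351.3])-rec
    q=q[(np.linalg.norm(q[:,:2]-[470,-350],axis=1)<60)&(q[:,2]<95)&(q[:,2]>17)]
    A.append(q)
q=np.concatenate(A)
low=q[(q[:,2]<38)&(np.linalg.norm(q[:,:2]-[466,-348],axis=1)<30)][:,:2]
r=least_squares(lambda o:np.linalg.norm(low-o,axis=1)-20,[466,-348],loss='soft_l1');ax=r.x;print('axis',ax.round(1),len(low),np.median(abs(r.fun)).round(2))
h=q[q[:,2]>55][:,:2]
for a in np.arange(-1.5,-.5,.1):
    tr=(h-ax)@[-np.sin(a),np.cos(a)];al=(h-ax)@[np.cos(a),np.sin(a)]
    print(round(a,2),np.percentile(tr,[1,99]).round(1),np.percentile(al,[1,99]).round(1))
E
python3 fite.py
```

```text
alt 631 ((478.2658386230469, 123.12773895263672), 24.42474365234375) bbox [477.5 123.9] [45.9 47.2] side fit [474.6 106.9]
tur 1379 ((492.9065246582031, -121.09881591796875), 31.3927059173584) bbox [ 492.5 -121.3] [61.1 61.6] side fit [483.6 -98.8]
axis [ 466.1 -351.5] 277 1.11
-1.5 [-15.5  29.2] [-15.6  39.2]
-1.4 [-15.8  27.1] [-15.4  39. ]
-1.3 [-16.4  24.3] [-15.2  38.4]
-1.2 [-17.   21.8] [-15.2  37.5]
-1.1 [-18.5  19.7] [-14.9  36.9]
-1.0 [-21.2  17.9] [-14.8  37. ]
-0.9 [-24.2  17. ] [-14.8  37.8]
-0.8 [-26.7  16.7] [-14.7  38.2]
-0.7 [-29.4  16.5] [-14.8  38.5]
-0.6 [-31.8  16.1] [-14.8  38.5]
```

Piston is at (477.8, 123.5), pulley at (492.7, -121.2), and elbow at (466.1, -351.5) with yaw about -1.06. Now picking the piston.

```bash
python3 - <<'E'
from h import *
P=rv(np.pi)
ctrl.goto([477.8,123.5,130],P)
print(np.round(ctrl.get_ee_pos(),1))
print(ctrl.move_l([477.8,123.5,16],vel=80,rot=P,threshold=15),np.round(ctrl.get_ee_pos(),1),ctrl.get_force())
ctrl.grip(0.0,40)
print('w',ctrl.get_width(),ctrl.get_clock())
im,_=viewer.read_camera('wrist');cv2.imwrite('pics/p1.png',im[:,:,::-1])
E
```

```text
[477.4 123.4 129.8]
False [478.3 123.6  16.5] [0.64998685 0.05833227 0.64738506]
w 0.5455341099031102 8.4833
```

View pics/p1.png

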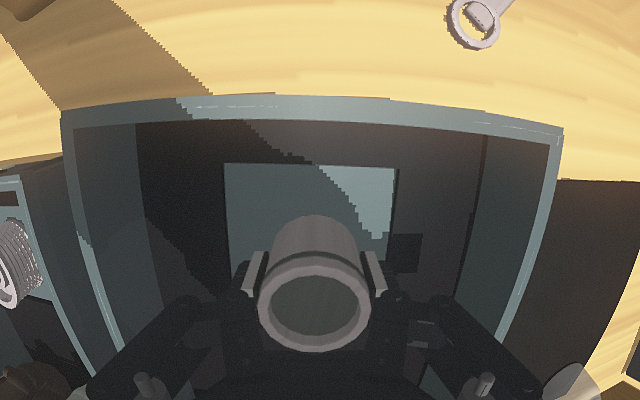

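```bash
cat >> h.py <<'E'
def place(x,y,z,yaw,hi=150,over=3,th=5):
    """z: expected TCP z at contact"""
    R=rv(yaw)
    ctrl.goto([x,y,hi],R)
    ctrl.move_l([x,y,z+8],vel=120,rot=R); ctrl.hold(.15)
    print('w',round(ctrl.get_width(),3),'F',np.round(ctrl.get_force(),1))
    hit=ctrl.move_l([x,y,z-over],vel=15,rot=R,threshold=th)
    print('contact',hit,np.round(ctrl.get_ee_pos(),1),np.round(ctrl.get_force(),1))
    return hit
E
python3 - <<'E'
from h import *
ctrl.move_l([477.8,123.5,140],vel=150)
print(ctrl.get_width(),ctrl.get_force())
place(490,350,15.5,np.pi)
im,_=viewer.read_camera('side');cv2.imwrite('pics/p2.png',im[:,:,::-1]);print(ctrl.get_clock())
E
```

```text
0.5490979295742343 [-0.57430906  0.01473613 -2.47630713]
w 0.549 F [ 0.2  0.6 -2.8]
contact True [489.9 349.9  15.5] [-0.3  0.4  4.6]
12.3667
```

View pics/p2.png

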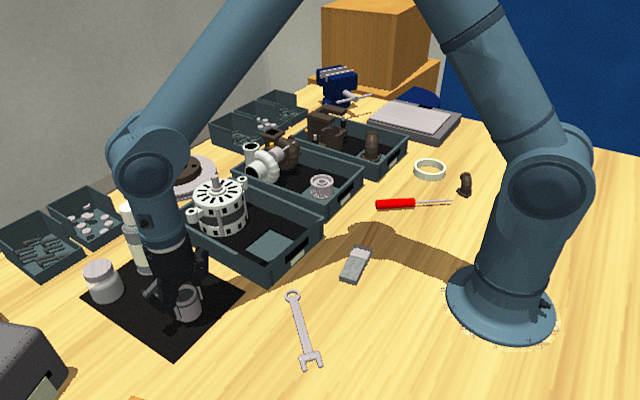

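The piston is standing on the mat (185,300), with contact at exactly the expected height. Releasing it and going for the pulley.

```bash
python3 - <<'E'
from h import *
P=rv(np.pi)
ctrl.grip(1.0); ctrl.hold(.1)
ctrl.move_l([490,350,150],vel=150)
ctrl.goto([492.7,-121.2,130],P)
p=ctrl.get_ee_pos();print(np.round(p,1))
print(ctrl.move_l([492.7,-121.2,8.5],vel=80,rot=P,threshold=15),np.round(ctrl.get_ee_pos(),1),np.round(ctrl.get_force(),1))
ctrl.grip(0.0,50)
print('w',ctrl.get_width(),np.round(ctrl.get_force(),1),ctrl.get_clock())
im,_=viewer.read_camera('wrist');cv2.imwrite('pics/p3.png',im[:,:,::-1])
im,_=viewer.read_camera('side');cv2.imwrite('pics/p3s.png',im[:,:,::-1])
E
```

```text
[ 493.4 -119.6  130.2]
False [ 493.2 -121.3    9. ] [0.7 0.1 0.4]
w 0.7132176098817326 [-0.5 -0.3  4.9] 17.7333
```

View pics/p3.png

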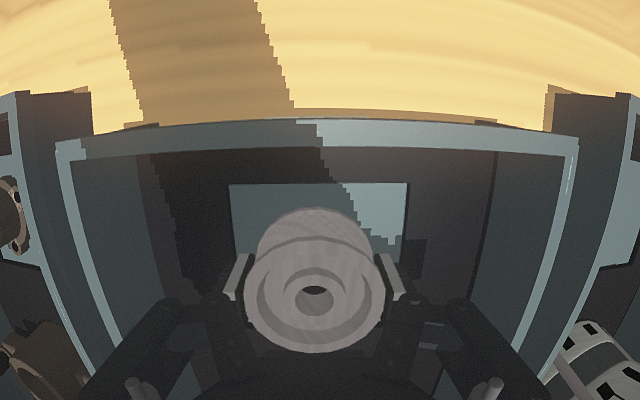

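View pics/p3s.png

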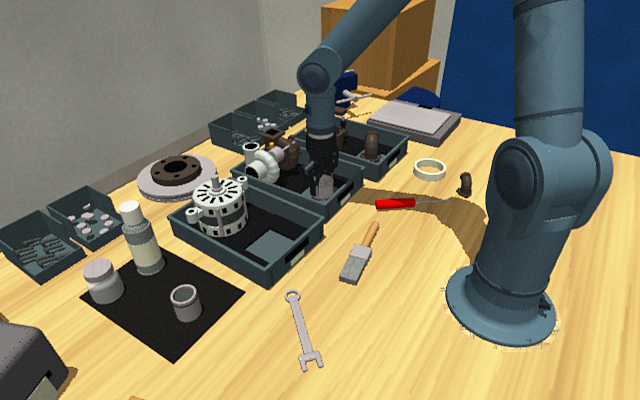

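The pulley is gripped (width 0.713, about 61 mm) and the parked piston is upright. Moving the pulley to the alternator tote.

```bash
python3 - <<'E'
from h import *
ctrl.move_l([492.7,-121.2,140],vel=150); ctrl.hold(.2)
print(ctrl.get_width(),np.round(ctrl.get_force(),1))
im,_=viewer.read_camera('wrist');cv2.imwrite('pics/p4.png',im[:,:,::-1])
place(470.8,119.8,9.0,np.pi)
print(ctrl.get_clock())
im,_=viewer.read_camera('wrist');cv2.imwrite('pics/p5.png',im[:,:,::-1])
E
python3 -c "
import cv2,numpy as np
cv2.imwrite('pics/p45.png',np.vstack([cv2.resize(cv2.imread(f'pics/{n}.png'),(480,300)) for n in('p4','p5')]))"
```

```text
0.7085939463448166 [ 0.2 -0.4 -2.7]
w 0.713 F [-0.6 -0.5 -3.8]
contact True [470.7 119.7   9.1] [-0.7 -0.4  5.1]
22.025
```

View pics/p45.png

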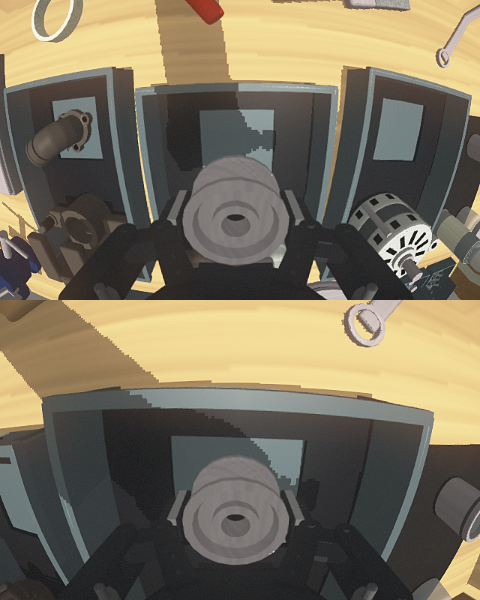

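```bash
python3 - <<'E'
from h import *
ctrl.grip(1.0); ctrl.hold(.1)
ctrl.move_l([470.8,119.8,150],vel=150)
y=-1.06+np.pi;P=rv(y)
ctrl.goto([466.1,-351.5,170],P); ctrl.hold(.3)
print(np.round(ctrl.get_ee_pos(),1))
im,W,ok=cloud('wrist');np.savez('w_e.npz',p=im,W=W,ok=ok);cv2.imwrite('pics/p6.png',im[:,:,::-1])
im,_=viewer.read_camera('side');cv2.imwrite('pics/p6s.png',im[:,:,::-1])
q=W[ok];q=q[(np.linalg.norm(q[:,:2]-[466,-351],axis=1)<60)&(q[:,2]<95)&(q[:,2]>17)]
h=q[q[:,2]>55][:,:2];ax=np.array([466.1,-351.5])
for a in np.arange(-1.3,-.8,.05):
    tr=(h-ax)@[-np.sin(a),np.cos(a)];print(round(a,2),np.percentile(tr,[1,99]).round(1))
print(ctrl.get_clock())
E
```

```text
[ 466.6 -350.7  170.1]
-1.3 [-15.8  25.8]
-1.25 [-16.   24.6]
-1.2 [-16.2  23.5]
-1.15 [-16.7  22.1]
-1.1 [-17.3  21.1]
-1.05 [-18.2  20.6]
-1.0 [-19.1  19.6]
-0.95 [-20.5  19. ]
-0.9 [-21.9  18.6]
-0.85 [-23.2  18.3]
25.775
```

View pics/p6.png

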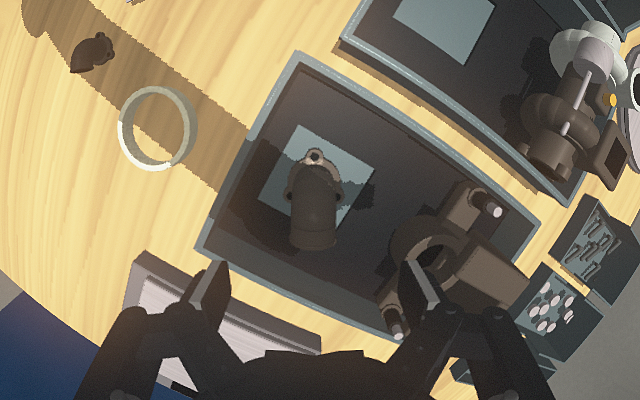

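View pics/p6s.png

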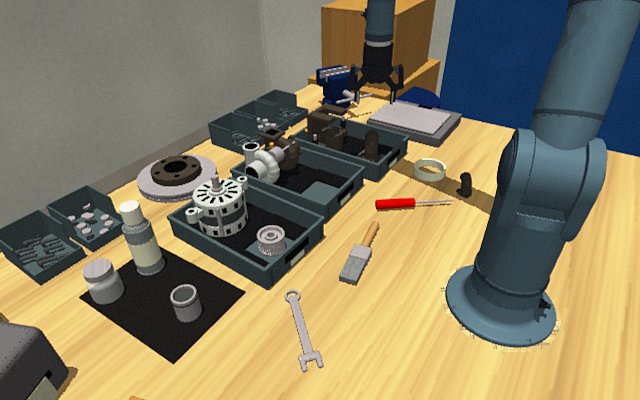

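The pulley sits well in its recess (270,240). The elbow lines up with the jaws, with yaw about -1.03. Grasping it.

```bash
python3 - <<'E'
from h import *
P=rv(-1.03+np.pi)
print(ctrl.move_l([466.1,-351.5,20.5],vel=80,rot=P,threshold=12),np.round(ctrl.get_ee_pos(),1),np.round(ctrl.get_force(),1))
ctrl.grip(0.0,60)
print('w',ctrl.get_width(),np.round(ctrl.get_force(),1),ctrl.get_clock())
im,_=viewer.read_camera('wrist');cv2.imwrite('pics/p7.png',im[:,:,::-1])
E
```

```text
False [ 466.4 -351.8   21. ] [ 0.5 -0.2  0.3]
w 0.4564177735670419 [ 0.5 -0.7  1.4] 28.2833
```

View pics/p7.png

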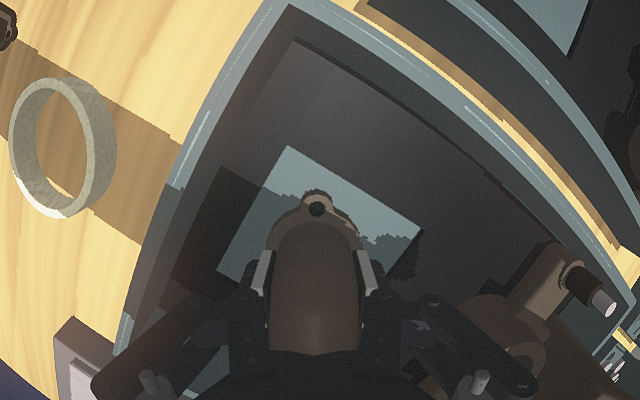

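```bash
python3 - <<'E'
from h import *
ctrl.move_l([466.1,-351.5,150],vel=130); ctrl.hold(.2)
print(ctrl.get_width(),np.round(ctrl.get_force(),1))
im,_=viewer.read_camera('wrist');cv2.imwrite('pics/p8.png',im[:,:,::-1])
place(493.2,-119.4,21.0,-1.03+np.pi,hi=160)
print(ctrl.get_clock())
im,_=viewer.read_camera('wrist');cv2.imwrite('pics/p9.png',im[:,:,::-1])
E
python3 -c "
import cv2,numpy as np
cv2.imwrite('pics/p89.png',np.vstack([cv2.resize(cv2.imread(f'pics/{n}.png'),(480,300)) for n in('p8','p9')]))"
```

```text
0.4521642096956404 [-0.8  0.5 -4.8]
w 0.458 F [-0.2  0.1 -6. ]
contact True [ 493.1 -119.4   20.9] [-0.8 -0.9  5.7]
32.6167
```

View pics/p89.png

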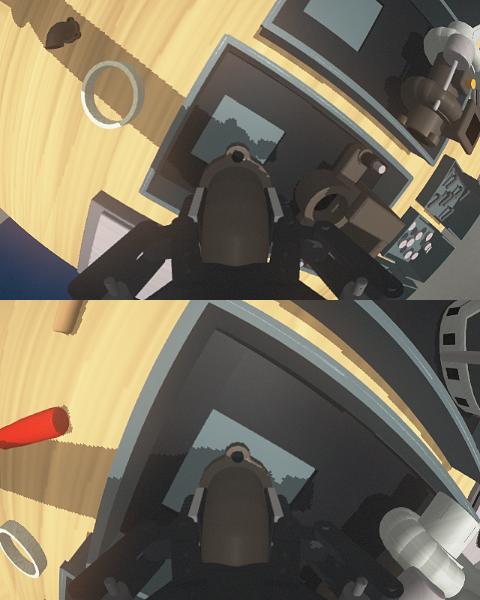

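```bash
python3 - <<'E'
from h import *
P=rv(np.pi)
ctrl.grip(0.8); ctrl.hold(.1); print(ctrl.get_width(),np.round(ctrl.get_force(),1))
ctrl.move_l([493.2,-119.4,170],vel=130); ctrl.grip(1.0)
ctrl.goto([489.9,349.9,140],P); ctrl.hold(.2)
im,W,ok=cloud('wrist');cv2.imwrite('pics/p10.png',im[:,:,::-1])
q=W[ok];q=q[(np.linalg.norm(q[:,:2]-[490,350],axis=1)<48)&(q[:,2]<75)&(q[:,2]>54)];t=q[:,:2].astype(np.float32)
print(cv2.minEnclosingCircle(t),np.percentile(q[:,2],[50,98]))
im,_=viewer.read_camera('side');cv2.imwrite('pics/p10s.png',im[:,:,::-1])
print(ctrl.get_clock())
E
python3 -c "
import cv2,numpy as np
cv2.imwrite('pics/p101.png',np.vstack([cv2.resize(cv2.imread(f'pics/{n}.png'),(480,300)) for n in('p10','p10s')]))"
```

```text
0.7999426814620246 [-0.7 -1.3  0.3]
((490.18603515625, 349.7398681640625), 24.04922103881836) [57.38511188 58.90956738]
36.8
```

View pics/p101.png

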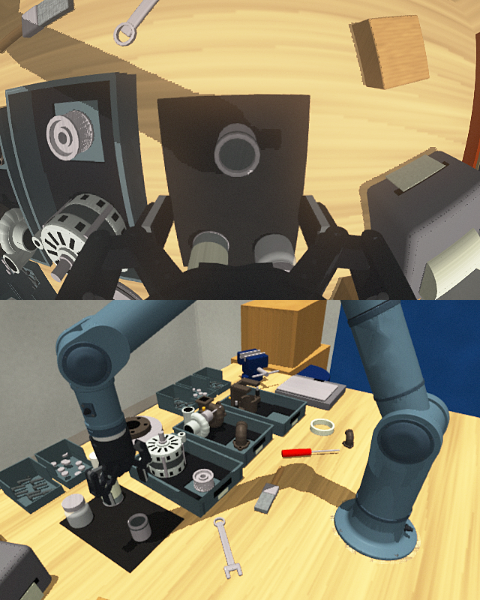

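The piston is where I left it, at (490.2, 349.7). Picking it up and taking it to the caliper tote.

```bash
python3 - <<'E'
from h import *
P=rv(np.pi)
print(ctrl.move_l([490,349.8,15.2],vel=80,rot=P,threshold=15),np.round(ctrl.get_ee_pos(),1))
ctrl.grip(0.0,40); z=ctrl.get_ee_pos()[2]
print('w',ctrl.get_width(),z)
ctrl.move_l([490,349.8,150],vel=130); ctrl.hold(.2)
print(ctrl.get_width(),np.round(ctrl.get_force(),1))
place(467.4,-351.3,z+1,np.pi,hi=170)
print(ctrl.get_clock())
im,_=viewer.read_camera('wrist');cv2.imwrite('pics/p11.png',im[:,:,::-1])
E
```

```text
False [490.3 350.2  15.8]
w 0.5508714999046501 15.688293614256457
0.5447903625790018 [-0.4  0.5 -3.3]
w 0.548 F [-0.5  0.4 -2.2]
contact True [ 467.2 -351.3   16.6] [-1.   0.7  5.8]
44.8917
```

View pics/p11.png

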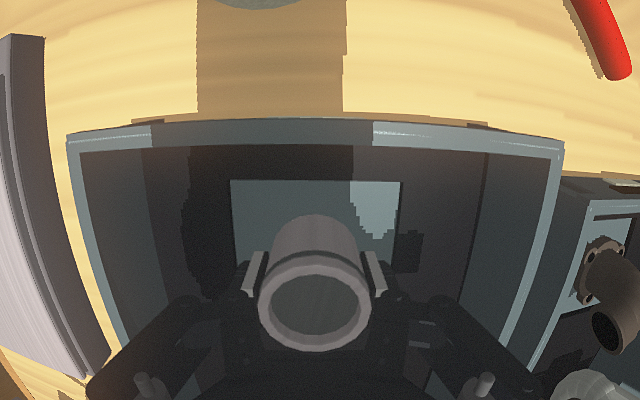

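Contact is at the expected height. Releasing, backing off, and checking all three parts.

```bash
python3 - <<'E'
from h import *
P=rv(np.pi)
ctrl.grip(1.0); ctrl.hold(.1); print(ctrl.get_width())
ctrl.move_l([467.4,-351.3,230],vel=130)
for n,(xy,c,zt) in dict(cal=((466,-347,230),(467.4,-351.3),54),tur=((492,-119,230),(492.9,-119.1),60),alt=((474,122,230),(470.4,119.8),41)).items():
    ctrl.goto(list(xy),P); ctrl.hold(.3)
    im,W,ok=cloud('wrist');cv2.imwrite(f'pics/f_{n}.png',im[:,:,::-1])
    q=W[ok];q=q[(np.linalg.norm(q[:,:2]-c,axis=1)<55)&(q[:,2]<100)];t=q[q[:,2]>zt][:,:2].astype(np.float32)
    o,r=cv2.minEnclosingCircle(t);print(n,np.array(o)-c,r,'top',np.percentile(q[q[:,2]>zt][:,2],[50,98]).round(1))
    if n=='tur':
        lo=q[(q[:,2]>18)&(q[:,2]<45)][:,:2]
        from scipy.optimize import least_squares
        print(' axis-rec',least_squares(lambda o:np.linalg.norm(lo-o,axis=1)-20,c,loss='soft_l1').x-c)
        fl=q[(q[:,2]>12.5)&(q[:,2]<18)&(np.linalg.norm(q[:,:2]-c,axis=1)<40)];print(' flange z',np.percentile(fl[:,2],[10,50,90]).round(1),len(fl))
for n in('scene','side'):
    im,_=viewer.read_camera(n);cv2.imwrite(f'pics/f_{n}.png',im[:,:,::-1])
print(ctrl.get_clock())
E
python3 -c "
import cv2,numpy as np
r=lambda n:cv2.resize(cv2.imread(f'pics/f_{n}.png'),(400,250))
cv2.imwrite('pics/fin.png',np.vstack([np.hstack([r('cal'),r('tur')]),np.hstack([r('alt'),r('side')])]))"
```

```text
1.0001453637209414
cal [-0.39084473  0.00214844] 24.33191680908203 top [58.3 59.9]
tur [  7.14833984 -14.18102112] 29.399677276611328 top [75.7 83.6]
 axis-rec [0.13597061 0.87112849]
 flange z [13.7 14.8 15.8] 589
alt [0.1355835  0.20270081] 31.442678451538086 top [44.3 46.1]
50.5833
```

View pics/fin.png

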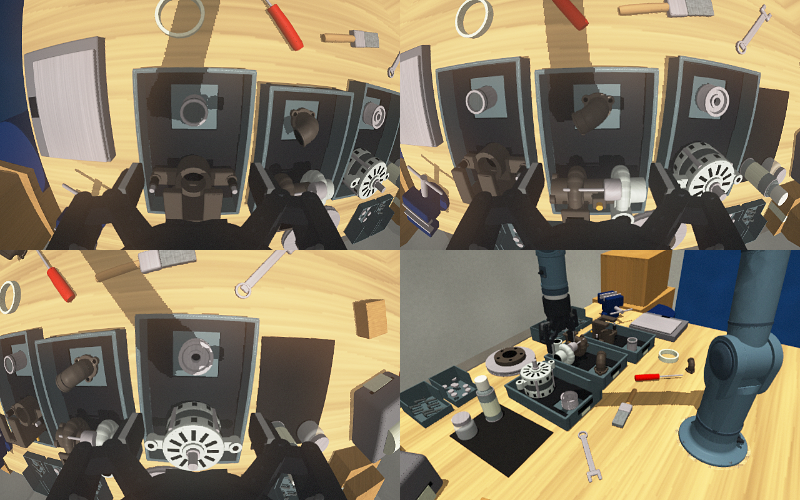

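View pics/f_scene.png

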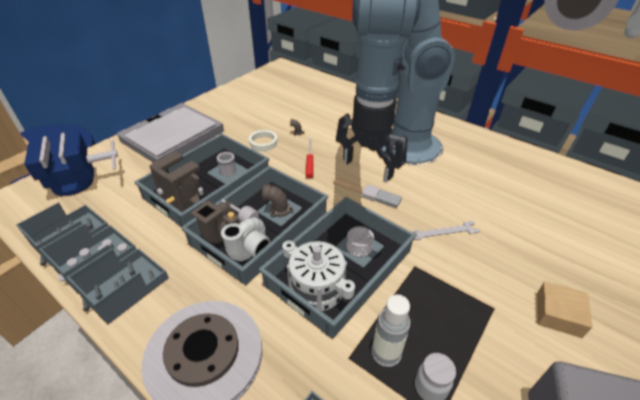

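All three parts are centred to within 1 mm, with their tops at the expected heights. The can and jar look unmoved, and the robot is clear of everything. Handing in.

```bash
python3 -c "
from cell import ctrl,job_done
job_done();print(ctrl.get_clock())"
```

```text
the job is handed in; nothing more can be done
the job is handed in; nothing more can be done
```

All three parts are in their correct recesses and the job is handed in; my last clock reading, just before that, was 50.6 s of the 112 s. I parked the piston on the near half of the mat, moved the pulley to the alternator tote and the elbow to the turbocharger tote, then put the piston in the caliper tote. Each part was lowered slowly until it touched, then released.

**Last checks with the wrist camera:**

| Part | Distance from recess centre | Height seen |
|---|---|---|
| Piston | about 0.4 mm | top about 60 mm (59 mm expected) |
| Pulley | about 0.2 mm | top about 46 mm (45 mm expected) |
| Elbow | about 0.9 mm | flange top 14.8 mm (15 mm expected) |

The spray can and jar look unmoved in the pictures, though I did not measure them again. The gripper was open and about 230 mm up at hand-in, touching nothing.

**One disagreement:** the fixed scene and side cameras differed from each other by about 5 mm in x. I used the wrist-camera measurements instead, and the touch-down heights on the floors agreed with them. No check failed.

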